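# Seat and pull-test a castor on a cart base

### The arm

A 7-joint arm with a two-finger parallel gripper is mounted at the origin on the work surface. World frame = base frame: x ahead of the robot, y to its left, z up, the work surface at z = 0. Lengths are in m, angles in rad, forces in N, time in s.
With the tool pointing down it reaches from about 0.425 to 1.025 m from the base axis. Payload 9.4 kg.
Tool frame: the origin (TCP) lies at the centre of the arm's flange, where the gripper is bolted on; the fingertips stand 173 mm ahead of it and the grasp point (between the pads) lies 155 mm ahead of it; z points along the fingers, y is the line along which they close (so a half turn about z gives the same grasp; the last joint's range is limited). The gripper opens to 85 mm and grips with 20 to 120 N. Pads are 22 mm wide; open, the fingers measure 114 mm over their backs; the gripper's body (76 mm by 85 mm) begins 54 mm behind the grasp point. The pads swing forward as they close: fully open they stand 13 mm farther back than shut.
Start: joints at [-1.304, 0.599, -0.003, 1.599, 0.002, 0.943, -0.08], TCP at [0.244, 0.683, 0.405] pointing down, gripper open.
Joint ranges: [-2.57, 2.57], [-0.35, 1.97], [-1.29, 1.29], [0.11, 2.56], [-1.05, 4.19], [0.11, 1.86], [-2.63, 2.63]. Speed limits (rad/s): [2.22, 2.22, 3.01, 3.01, 3.14, 3.14, 3.14].

### API

Orientations are given as a rotation vector (axis times angle).
In Python, from workcell import * gives the robot as it stands.
- The arm moves only by the tool apply_moves, never from a script. Its argument "increments" is a list that holds one entry, the list of rows, each a list of 5 numbers: the closure in counts, from 0 (fully open) to 255 (shut), then the shift along the tool's x, y, z in cm, then the turn about the tool's z in rad. In form: [[[claw, dx, dy, dz, turn], ...]]. A call has exactly 8 rows; each row shifts and turns the commanded pose from where the row before left it, along the tool's axes as they then stand; what a row does not reach is not made up. A row lasts 1/10 s, in which the tool goes at most 50 mm and 8.59 degrees, less where a joint would pass 70% of its speed; a pose out of reach is approached as far as the arm can. A call is refused whole if a number of a shift passes 5 or a number of a turn 0.15, either way. A call with a gripper value outside its range is refused whole. The fingers move at their own pace and stop on an object; "newtons" is the grip in N (left out, the last holds). Time passes only in rows, so rows that do not move let the fingers close, or fill a call up. It gives the time, the measured TCP pose, the force, the opening and the grip force at its end, in the units of the state.
- sense(): the state, without advancing time (a new reading comes with each control period).
- snapshot(name): name is "side" or "top" or "wrist"; returns a dict with "frame" (480x640x3 uint8, red, green, blue), "depth" (480x640 float32, m along the optical axis (not along the pixel's ray), 0 where there is no reading), "mtx" (3x3 intrinsics, pixels), "k1" (the pictures are not rectified: a ray, as slopes to the right and down, at radius r is drawn at 1 + k1 r^2 times it, then the intrinsics apply), "extrinsics" (4x4, takes a point from world to camera coordinates). Camera axes: x right, y down, z forward; pixel columns grow to the right and rows downward; lengths in m; the calibration is good to about 2 mm. A picture is of the moment at which its call begins.
- job_done(): hands the job in; it is judged then, once.
The state is a dict: "clock": time; "joints": joint angles; "qd": joint speeds; "effort": joint torques, N m; "tcp_pos": TCP position; "tool_rot": TCP orientation; "contact_force": force on the tool from outside, world axes, zero at the start; "wrist_torque": the same for the moment, N m; "opening": opening from 0.0 (shut) to 1.0 (fully open); "finger_force": force on a finger pad.
Only numpy, scipy, OpenCV 4.12 (cv2) and the standard library are available. Lean on these libraries where they do the work, as an engineer would, in place of code of your own. Each camera call takes 0.05 s, during which the arm holds its last target. There are 200 camera calls.

### The job

One of the four castors on the upturned cart base is still standing proud of its socket. Press it fully home with no more than about 30 newtons, then prove that it holds: pull it straight up with rising force to about 11 newtons, never more than 15, and keep that pull for about a second. Then let it go, leaving it fully home and the things around undisturbed.

Things in the scene. Friction and masses are not known exactly. Their poses are not given: they have to be found in the camera images.
- castor_grip (a point): The castor standing proud: steel fork, dark rubber wheel (40 mm dia., 20 mm wide) on top. Point: wheel centre; y along the axle, z up. Wheel top 20 mm above it. Two flat fork legs (20 mm wide in x) cover the wheel's sides, 30 mm over their outer faces (y), from 26 mm below to 10 mm above the point. Underside of its 24 mm round shoulder: 33 mm below, on the 11 mm stem. Castor 0.10 to 0.16 kg.
- stem (a joint): How far the castor's stem stands out of its socket, m: 0 fully home (shoulder on the socket, wheel centre 78 mm above the bench), 0.008 to 0.014 at the start. A spring ring grips the stem: sliding it takes about 17 N either way, down to a hard stop at 0; it stays still under smaller forces.
- castor (a joint): Springy give of the fork and wheel on the thin rubber cushion above the stem's shoulder, m: up is plus, 0 when unloaded, 8 N per mm either way, the castor's own weight counting as a push. So about 1.2 mm up at the test pull: too small to judge from this noisy reading.
- seated_a_axle (a point): An identical castor already fully home in its socket, fixed; this point is on its axle, 35 mm above its corner block. Only an obstacle.
- seated_b_axle (a point): An identical castor already fully home in its socket, fixed; this point is on its axle, 35 mm above its corner block. Only an obstacle.
- seated_c_axle (a point): An identical castor already fully home in its socket, fixed; this point is on its axle, 35 mm above its corner block. Only an obstacle.
- cart: Upturned cart base, fixed to the bench by wooden cleats at its x ends: plywood 200 x 260 mm (x, y), 18 mm thick; on each corner a 56 mm square, 25 mm high block (tops 43 mm above the bench), centres 70 mm (x) and 100 mm (y) from the middle. Origin: middle of the underside. A castor stands on each block, in no given order, turned up to 0.5 rad, in a socket rim 28 mm across, 2 mm high.
- tape: Roll of brown tape lying flat, 100 mm across, 48 mm high, loose. Origin at the centre of its underside. Leave alone.
- black_tape: Roll of black tape lying flat, 104 mm across, 50 mm high, loose. Origin at the centre of its underside. Leave alone.
- cup: Plastic cup, 72 mm across, 85 mm high, standing, loose. Origin at the centre of its underside. Leave alone.
- offcut: Plywood offcut, 60 x 160 x 18 mm, loose. Origin at the centre of its underside. Leave alone.

How it is judged:
By the outcome, as a careful person would: the job done as asked, in the order asked, and still so for the second after the job is handed in, with the robot touching nothing.
It also fails if it takes over 58 s, if anything falls off the work surface, if the arm or the gripper's body presses on something with over 40 N, if the wrist force passes 120 N, or if a joint passes its speed limit or range.

## Working session

There is one attempt and no reset: what is moved stays moved. The work goes in short steps, Python scripts to look and compute and a tool call to move; the robot and the scene stay as the last step left them, time stands still between calls to the robot, and variables do not carry over. Pictures are saved under pics/ and viewed, at most 10 in all, crops included, and the job is handed in when it is done.

Besides the shell and the picture viewer there is one more tool, called after "Call:" by a JSON object that holds its "fn" and its "kwargs". apply_moves: Moves the arm, as the interface text tells. Its arguments: {"type":"object","properties":{"increments":{"type":"array","items":{"type":"array","items":{"type":"array","items":{"type":"number"}}}},"newtons":{"type":"number"}},"required":["increments"]}

```bash
mkdir -p pics
cat > h.py <<'E'
from workcell import *
import numpy as np, cv2
def save(name,f):
    s=snapshot(name); cv2.imwrite('pics/'+f+'.png',s['frame'][:,:,::-1]); np.savez('pics/'+f+'.npz',**s); return s
def world(s):
    "per-pixel world points from depth"
    d=s['depth']; h,w=d.shape; M=s['mtx']
    v,u=np.mgrid[:h,:w].astype(np.float32)
    k=np.array([s['k1'],0,0,0,0],float)
    r=cv2.undistortPoints(np.stack([u.ravel(),v.ravel()],1)[:,None],np.array(M),k).reshape(h,w,2)
    c=np.dstack([r*d[...,None],d]); E=np.array(s['extrinsics'])
    return (c-E[:3,3])@E[:3,:3]
E
python3 - <<'E'
from h import *
st=sense(); print({k:np.round(v,3).tolist() for k,v in st.items()})
a=save('top','top0'); b=save('side','side0')
for s in(a,b):
    print(np.round(s['mtx'],1).tolist(),s['k1'],np.round(s['extrinsics'],3).tolist())
cv2.imwrite('pics/both0.png',cv2.resize(np.vstack([a['frame'],b['frame']]),(400,600))[:,:,::-1])
E
```

```text
{'clock': 0.0, 'joints': [-1.304, 0.6, -0.002, 1.6, 0.002, 0.943, -0.08], 'qd': [0.001, -0.001, -0.001, 0.001, 0.001, 0.0, 0.0], 'effort': [-0.001, -77.644, 1.564, -25.799, 0.012, 0.009, -0.0], 'tcp_pos': [0.244, 0.682, 0.404], 'tool_rot': [-0.537, -3.095, 0.002], 'contact_force': [0.668, 0.059, 0.159], 'wrist_torque': [0.006, 0.012, -0.008], 'finger_force': 0.0, 'opening': 1.0}
[[542.6, 0.0, 308.5], [0.0, 542.6, 238.3], [0.0, 0.0, 1.0]] -0.05472825463924988 [[-0.028, -0.999, 0.018, -0.011], [-0.997, 0.027, -0.072, 0.543], [0.071, -0.02, -0.997, 1.433], [0.0, 0.0, 0.0, 1.0]]
[[594.2, 0.0, 303.3], [0.0, 594.2, 233.8], [0.0, 0.0, 1.0]] 0.06498665028677274 [[0.785, -0.619, 0.001, -0.451], [-0.469, -0.595, -0.653, 0.292], [0.404, 0.513, -0.757, 1.08], [0.0, 0.0, 0.0, 1.0]]
```

View pics/top0.png

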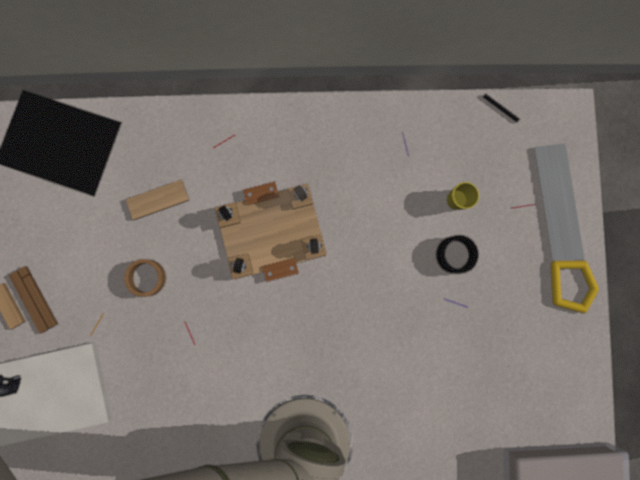

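View pics/side0.png

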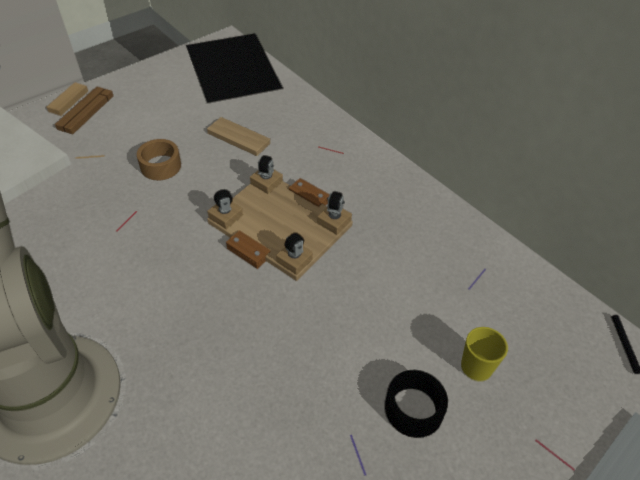

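The top view shows castors at about (226,213), (300,193), (314,246) and (239,266). In the side view they are at about (224,205), (266,167), (336,205) and (295,246). I'll measure the wheel heights from depth.

Run:
```python
from h import *
for f,cs in(('top0',[(226,213),(300,193),(314,246),(239,266)]),('side0',[(224,205),(266,167),(336,205),(295,246)])):
    s=np.load(f'pics/{f}.npz'); P=world(s); 
    for u,v in cs:
        q=P[v-22:v+23,u-16:u+17].reshape(-1,3); g=s['frame'][v-22:v+23,u-16:u+17].max(2).ravel()
        m=(g<75)&(q[:,2]>.06)&(q[:,2]<.13)
        p=q[m]; t=p[p[:,2]>np.percentile(p[:,2],75)]
        print(f,u,v,len(p),np.round(np.percentile(p[:,2],[50,80,90,95,99]),4),np.round(t.mean(0),4))
        n=(q[:,2]>.036)&(q[:,2]<.05); print('  block z',np.round(np.median(q[n,2]),4), np.round(q[n].mean(0)[:2],3))
```

```text
top0 226 213 115 [0.0947 0.0991 0.1003 0.1009 0.1025] [0.6104 0.1876 0.1001]
  block z 0.0434 [0.607 0.185]
top0 300 193 103 [0.1047 0.1083 0.1106 0.1117 0.1136] [ 0.6545 -0.0053  0.1102]
  block z 0.0435 [ 0.65  -0.006]
top0 314 246 108 [0.0955 0.099  0.1003 0.1012 0.1034] [ 0.5177 -0.0391  0.1003]
  block z 0.0438 [ 0.517 -0.037]
top0 239 266 118 [0.0952 0.0989 0.1006 0.1018 0.1042] [0.4739 0.1554 0.1006]
  block z 0.0438 [0.473 0.154]
side0 224 205 195 [0.0924 0.0983 0.1    0.1006 0.1019] [0.475  0.1566 0.0996]
  block z 0.0444 [0.471 0.149]
side0 266 167 181 [0.0907 0.0981 0.0995 0.1004 0.1037] [0.6102 0.1867 0.0995]
  block z 0.0445 [0.606 0.18 ]
side0 336 205 220 [0.1006 0.1082 0.1095 0.1104 0.1118] [ 0.6561 -0.0072  0.1093]
  block z 0.0449 [ 0.652 -0.013]
side0 295 246 223 [0.0927 0.0983 0.1    0.1015 0.1035] [ 0.5214 -0.039   0.0999]
  block z 0.0444 [ 0.515 -0.046]
```

Call:
{"fn": "apply_moves", "kwargs": {"increments": [[[0,-1.5,-1.3,0,0],[0,-3,-2.5,0,0],[0,-3,-2.5,0,0],[0,-3,-2.5,0,0],[0,-3,-2.5,0,0],[0,-3,-2.5,0,0],[0,-3,-2.5,0,0],[0,-3,-2.5,0,0]]]}}

```text
clock: 0.9
tcp_pos: [0.3934, 0.4282, 0.4045]
tool_rot: [-0.537, -3.095, 0.001]
contact_force: [-0.0, 0.5, 0.6]
opening: 1.002
finger_force: 0.0
```

Call:
{"fn": "apply_moves", "kwargs": {"increments": [[[0,-3,-2.5,0,0],[0,-3,-2.5,0,0],[0,-3,-2.5,0,0],[0,-3,-2.5,0,0],[0,-3,-2.5,0,0],[0,-3,-2.5,0,0],[0,-3,-2.5,0,0],[0,-3,-2.5,0,0]]]}}

```text
clock: 1.7
tcp_pos: [0.5519, 0.159, 0.4045]
tool_rot: [-0.537, -3.095, 0.0]
contact_force: [1.0, -0.0, 0.3]
opening: 1.001
finger_force: 0.0
```

Call:
{"fn": "apply_moves", "kwargs": {"increments": [[[0,-3,-2.4,0,0],[0,-3,-2.4,0,0],[0,-3,-2.4,0,0],[0,-2,-1.6,0,0],[0,-1,-0.8,0,0],[0,0,0,0,0],[0,0,0,0,0],[0,0,0,0,0]]]}}

```text
clock: 2.5
tcp_pos: [0.6314, 0.0316, 0.4047]
tool_rot: [-0.533, -3.095, -0.001]
contact_force: [-0.1, 0.6, 1.2]
opening: 1.002
finger_force: 0.0
```

Run:
```python
from h import *
st=sense(); print({k:np.round(st[k],4).tolist() for k in('joints','tcp_pos','tool_rot','contact_force')})
s=save('wrist','w1'); P=world(s); g=s['frame'].max(2)
z=P[...,2]; m=(s['depth']>0)&(z>.075)&(z<.13)&(np.hypot(P[...,0]-.655,P[...,1]+.006)<.04)
p=P[m]; print(m.sum(), p.mean(0), np.percentile(p[:,2],[50,90,99]))
print(cv2.minAreaRect(p[:,:2].astype(np.float32)*1000))
```

```text
{'joints': [-0.1621, 0.4866, 0.0332, 1.8237, -0.0221, 0.8321, 1.1116], 'tcp_pos': [0.6314, 0.0316, 0.4047], 'tool_rot': [-0.5335, -3.0953, -0.0011], 'contact_force': [-0.0998, 0.5702, 1.2445]}
1865 [ 0.65400228 -0.00324355  0.09906788] [0.1006742  0.10655579 0.10800136]
((656.6900634765625, -5.109996795654297), (35.71317672729492, 39.56969451904297), 87.05807495117188)
```

View pics/w1.png

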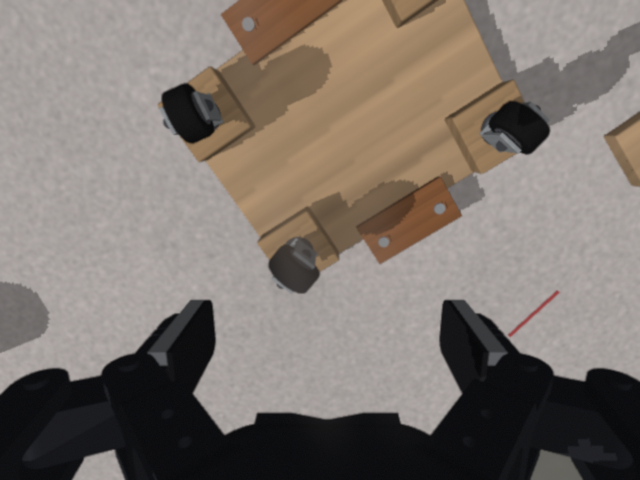

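The wrist view shows the proud castor at about (295,265), between and ahead of the open fingers. The wheel's long direction is tilted in the image.

```bash
cat >> h.py <<'E'
def castor(s,c=(.655,-.005)):
    P=world(s); z=P[...,2]; g=s['frame'].max(2)
    near=(s['depth']>0)&(np.hypot(P[...,0]-c[0],P[...,1]-c[1])<.04)
    top=np.percentile(z[near&(z<.13)],99.5)
    for dz in (.005,.008,.012):
        m=(near&(z>top-dz)&(z<.13)).astype(np.uint8)
        m=cv2.morphologyEx(m,cv2.MORPH_OPEN,np.ones((3,3),np.uint8))
        q=P[m>0][:,:2].astype(np.float32)*1000
        r=cv2.minAreaRect(q); b=cv2.boxPoints(r); e=b[1]-b[0],b[2]-b[1]
        L=max(e,key=np.linalg.norm); a=np.degrees(np.arctan2(L[1],L[0])); a=(a+90)%180-90
        C=q-q.mean(0); w,V=np.linalg.eigh(C.T@C); v=V[:,1]; pa=np.degrees(np.arctan2(v[1],v[0])); pa=(pa+90)%180-90
        print('dz',dz,'n',len(q),'top',round(float(top),4),'box c',np.round(r[0],1),'size',np.round(r[1],1),'long deg',round(a,1),'pca',round(pa,1))
E
python3 - <<'E'
from h import *
for f in('w1','top0','side0'): print(f); castor(np.load(f'pics/{f}.npz'))
E
```

```text
w1
dz 0.005 n 723 top 0.1077 box c [657.2  -5.3] size [24.6 20. ] long deg 33.0 pca 34.4
dz 0.008 n 974 top 0.1077 box c [657.1  -5. ] size [30.5 20.5] long deg 33.3 pca 33.1
dz 0.012 n 1346 top 0.1077 box c [657.5  -5.4] size [36.  30.7] long deg 31.1 pca 34.8
top0
dz 0.005 n 0 top 0.1123 box c [0. 0.] size [0. 0.] long deg 0.0 pca -90.0
dz 0.008 n 34 top 0.1123 box c [655.3  -6.1] size [15.2 13.7] long deg 88.4 pca -71.0
dz 0.012 n 79 top 0.1123 box c [657.5  -6.1] size [20.3 26.6] long deg -1.5 pca 24.5
side0
dz 0.005 n 53 top 0.1111 box c [658.   -6.6] size [20.9 16.8] long deg 40.8 pca 56.5
dz 0.008 n 90 top 0.1111 box c [655.5  -5.7] size [27.7 21. ] long deg 47.7 pca 30.7
dz 0.012 n 118 top 0.1111 box c [655.7  -7.4] size [28.7 27.4] long deg 57.2 pca 20.0h.py:23: RuntimeWarning: Mean of empty slice.
  C=q-q.mean(0); w,V=np.linalg.eigh(C.T@C); v=V[:,1]; pa=np.degrees(np.arctan2(v[1],v[0])); pa=(pa+90)%180-90
  ret = um.true_divide(
```

Call:
{"fn": "apply_moves", "kwargs": {"increments": [[[0,0,0,0,-0.132],[0,0,0,0,-0.132],[0,0,0,0,-0.132],[0,0,0,0,-0.132],[0,0,0,0,-0.132],[0,0,0,0,-0.132],[0,0,0,0,-0.132],[0,0,0,0,0]]]}}

```text
clock: 3.35
tcp_pos: [0.6317, 0.0306, 0.4048]
tool_rot: [-0.904, 3.009, 0.001]
contact_force: [0.2, 0.6, -0.4]
opening: 0.997
finger_force: 0.0
```

Call:
{"fn": "apply_moves", "kwargs": {"increments": [[[0,0,-1,0,0],[0,0,-2,1,0],[0,0,-1.5,2,0],[0,0,0,2,0],[0,0,0,1,0],[0,0,0,0,0],[0,0,0,0,0],[0,0,0,0,0]]]}}

```text
clock: 4.15
tcp_pos: [0.657, -0.0077, 0.3456]
tool_rot: [-0.898, 3.009, -0.001]
contact_force: [0.6, -0.5, -1.0]
opening: 1.002
finger_force: 0.0
```

Run:
```python
from h import *
st=sense(); print({k:np.round(st[k],4).tolist() for k in('joints','tcp_pos','tool_rot','contact_force')})
r=st['tool_rot']; print('tool y az',2*np.degrees(np.arctan2(r[1],r[0]))-90)
castor(save('wrist','w2'))
```

```text
{'joints': [0.0587, 0.5881, -0.2035, 1.8078, 0.1635, 0.7605, 1.9209], 'tcp_pos': [0.657, -0.0077, 0.3456], 'tool_rot': [-0.8983, 3.0089, -0.0006], 'contact_force': [0.6137, -0.5416, -1.0461]}
tool y az 123.24482065656977
dz 0.005 n 1213 top 0.1078 box c [657.6  -5.6] size [24.1 19.8] long deg 30.2 pca 33.7
dz 0.008 n 1590 top 0.1078 box c [657.2  -5.5] size [30.5 20. ] long deg 32.7 pca 30.1
dz 0.012 n 2163 top 0.1078 box c [657.4  -5.6] size [36.  29.8] long deg 33.3 pca 30.2
```

View pics/w2.png

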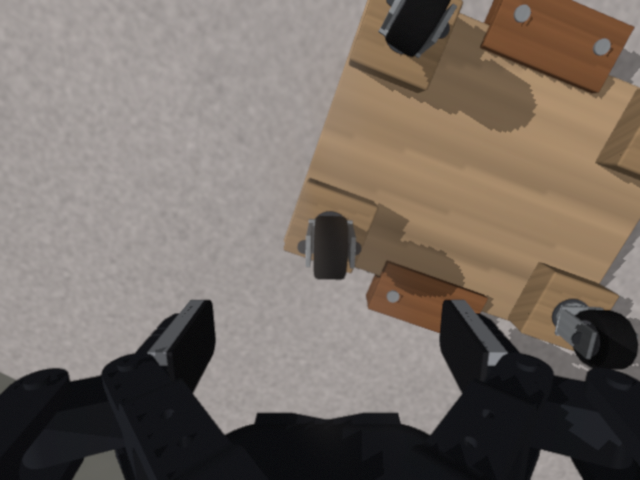

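The wheel at (330,247) is upright in the picture and centred between the fingers (midline around column 328). I'll descend.

Call:
{"fn": "apply_moves", "kwargs": {"increments": [[[0,-0.15,0.15,1,0],[0,0,0,2,0],[0,0,0,2.5,0],[0,0,0,2.5,0],[0,0,0,1.7,0],[0,0,0,1,0],[0,0,0,0,0],[0,0,0,0,0]]]}}

```text
clock: 5.0
tcp_pos: [0.6574, -0.0056, 0.2382]
tool_rot: [-0.899, 3.01, -0.0]
contact_force: [-0.4, -0.0, -0.3]
opening: 0.998
finger_force: 0.0
```

Run:
```python
from h import *
st=sense(); print({k:np.round(st[k],4).tolist() for k in('tcp_pos','tool_rot','contact_force')})
s=save('wrist','w3'); castor(s)
```

```text
{'tcp_pos': [0.6574, -0.0056, 0.2382], 'tool_rot': [-0.8987, 3.0096, -0.0002], 'contact_force': [-0.4186, -0.0361, -0.324]}
dz 0.005 n 145 top 0.127 box c [626.6  20.3] size [1.7 4.4] long deg -60.6 pca -63.4
dz 0.008 n 145 top 0.127 box c [626.6  20.3] size [1.7 4.4] long deg -60.6 pca -63.4
dz 0.012 n 145 top 0.127 box c [626.6  20.3] size [1.7 4.4] long deg -60.6 pca -63.4
```

View pics/w3.png

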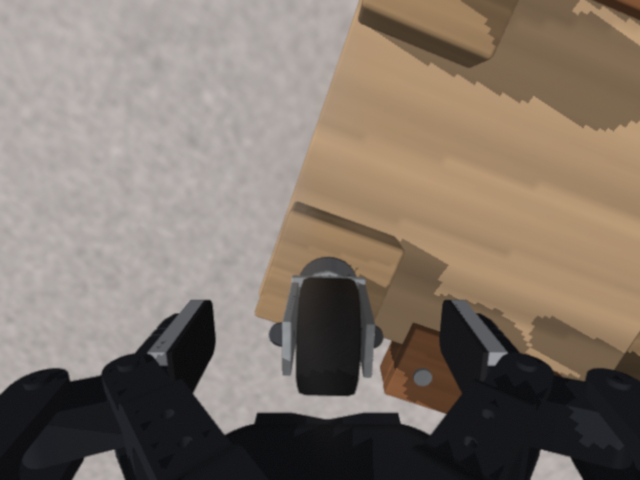

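The wheel is centred between the fingers at (328,335), so I'll close.

Call:
{"fn": "apply_moves", "kwargs": {"increments": [[[100,0,0,0,0],[140,0,0,0,0],[180,0,0,0,0],[255,0,0,0,0],[255,0,0,0,0],[255,0,0,0,0],[255,0,0,0,0],[255,0,0,0,0]]], "newtons": 80}}

```text
clock: 5.85
tcp_pos: [0.6572, -0.0058, 0.2379]
tool_rot: [-0.899, 3.01, -0.0]
contact_force: [-0.3, 1.0, 5.3]
opening: 0.34
finger_force: 79.4
```

Call:
{"fn": "apply_moves", "kwargs": {"increments": [[[255,0,0,0,0],[255,0,0,0,0],[255,0,0,0,0],[255,0,0,0,0],[255,0,0,0,0],[255,0,0,0,0],[255,0,0,0,0],[255,0,0,0,0]]]}}

```text
clock: 6.65
tcp_pos: [0.6571, -0.0058, 0.2377]
tool_rot: [-0.899, 3.01, 0.0]
contact_force: [-0.5, 1.2, 5.7]
opening: 0.342
finger_force: 79.5
```

Call:
{"fn": "apply_moves", "kwargs": {"increments": [[[255,0,0,0.05,0],[255,0,0,0.05,0],[255,0,0,0.05,0],[255,0,0,0.05,0],[255,0,0,0.05,0],[255,0,0,0.05,0],[255,0,0,0.05,0],[255,0,0,0.05,0]]]}}

```text
clock: 7.45
tcp_pos: [0.6571, -0.0057, 0.2348]
tool_rot: [-0.898, 3.01, -0.0]
contact_force: [-3.8, -0.1, 14.8]
opening: 0.341
finger_force: 80.8
```

Call:
{"fn": "apply_moves", "kwargs": {"increments": [[[255,0,0,0.05,0],[255,0,0,0.05,0],[255,0,0,0.05,0],[255,0,0,0.05,0],[255,0,0,0.05,0],[255,0,0,0,0],[255,0,0,0,0],[255,0,0,0,0]]]}}

```text
clock: 8.25
tcp_pos: [0.6571, -0.0058, 0.2322]
tool_rot: [-0.899, 3.01, -0.0]
contact_force: [-3.8, 1.1, 14.6]
opening: 0.344
finger_force: 80.8
```

Call:
{"fn": "apply_moves", "kwargs": {"increments": [[[255,0,0,0.05,0],[255,0,0,0.05,0],[255,0,0,0.05,0],[255,0,0,0.05,0],[255,0,0,0.05,0],[255,0,0,0.05,0],[255,0,0,0,0],[255,0,0,0,0]]]}}

```text
clock: 9.05
tcp_pos: [0.6571, -0.0057, 0.2293]
tool_rot: [-0.899, 3.01, -0.0]
contact_force: [-3.2, 0.8, 15.4]
opening: 0.341
finger_force: 80.8
```

Call:
{"fn": "apply_moves", "kwargs": {"increments": [[[255,0,0,0.05,0],[255,0,0,0.05,0],[255,0,0,0.05,0],[255,0,0,0,0],[255,0,0,0,0],[255,0,0,0,0],[255,0,0,0,0],[255,0,0,0,0]]]}}

```text
clock: 9.85
tcp_pos: [0.6571, -0.0057, 0.2277]
tool_rot: [-0.899, 3.01, -0.0]
contact_force: [-4.2, 0.4, 14.5]
opening: 0.338
finger_force: 80.8
```

Call:
{"fn": "apply_moves", "kwargs": {"increments": [[[255,0,0,0.04,0],[255,0,0,0.03,0],[255,0,0,0.03,0],[255,0,0,0,0],[255,0,0,0,0],[255,0,0,0,0],[255,0,0,0,0],[255,0,0,0,0]]]}}

```text
clock: 10.65
tcp_pos: [0.6571, -0.0057, 0.2267]
tool_rot: [-0.899, 3.01, -0.0]
contact_force: [-4.1, -0.1, 14.5]
opening: 0.341
finger_force: 80.8
```

Call:
{"fn": "apply_moves", "kwargs": {"increments": [[[255,0,0,0.04,0],[255,0,0,0.03,0],[255,0,0,0.03,0],[255,0,0,0,0],[255,0,0,0,0],[255,0,0,0,0],[255,0,0,0,0],[255,0,0,0,0]]]}}

```text
clock: 11.45
tcp_pos: [0.6571, -0.0058, 0.2261]
tool_rot: [-0.898, 3.01, -0.001]
contact_force: [-4.8, 0.5, 19.2]
opening: 0.34
finger_force: 81.2
```

Call:
{"fn": "apply_moves", "kwargs": {"increments": [[[255,0,0,0.03,0],[255,0,0,0.03,0],[255,0,0,0.02,0],[255,0,0,0,0],[255,0,0,0,0],[255,0,0,0,0],[255,0,0,0,0],[255,0,0,0,0]]]}}

```text
clock: 12.25
tcp_pos: [0.6571, -0.0057, 0.2256]
tool_rot: [-0.898, 3.01, -0.001]
contact_force: [-4.8, 0.9, 21.8]
opening: 0.339
finger_force: 81.6
```

Run:
```python
from h import *
print(sense()['contact_force'])
s=save('side','s4'); castor(s)
P=world(s)
for u,v in [(224,205),(266,167),(336,205),(295,246)]:
    q=P[v-22:v+23,u-16:u+17].reshape(-1,3); g=s['frame'][v-22:v+23,u-16:u+17].max(2).ravel()
    p=q[(g<75)&(q[:,2]>.06)&(q[:,2]<.104)]; print(u,v,len(p),np.percentile(p[:,2],[50,90,99]))
cv2.imwrite('pics/s4c.png',cv2.resize(s['frame'][100:280,200:420,::-1],None,fx=3,fy=3))
```

```text
[-4.84448711  0.91915833 21.76519207]
dz 0.005 n 0 top 0.129 box c [0. 0.] size [0. 0.] long deg 0.0 pca -90.0
dz 0.008 n 29 top 0.129 box c [643.4 -13.7] size [ 4.6 41.5] long deg -58.8 pca -57.8
dz 0.012 n 36 top 0.129 box c [645.  -15.3] size [ 5.5 46. ] long deg -56.1 pca -56.8
224 205 185 [0.09277845 0.10008091 0.10183629]
266 167 225 [0.08780711 0.09922552 0.10193858]
336 205 373 [0.088059   0.09924271 0.10368871]
295 246 217 [0.09278561 0.0998207  0.10190165]h.py:23: RuntimeWarning: Mean of empty slice.
  C=q-q.mean(0); w,V=np.linalg.eigh(C.T@C); v=V[:,1]; pa=np.degrees(np.arctan2(v[1],v[0])); pa=(pa+90)%180-90
  ret = um.true_divide(
```

View pics/s4c.png

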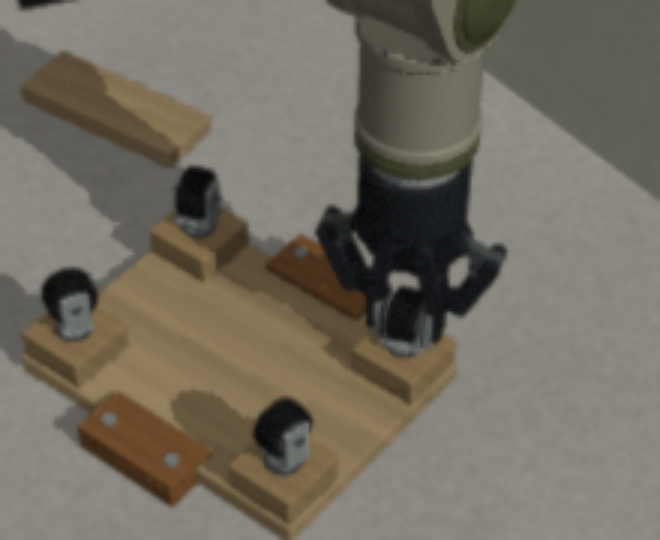

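The crop shows the gripped castor at (405,320) standing at the same level as the seated ones. The force has risen above the sliding level, so it's on its stop. Next I'll unload and start the pull.

Call:
{"fn": "apply_moves", "kwargs": {"increments": [[[255,0,0,-0.1,0],[255,0,0,-0.1,0],[255,0,0,-0.1,0],[255,0,0,-0.1,0],[255,0,0,-0.05,0],[255,0,0,0,0],[255,0,0,0,0],[255,0,0,0,0]]]}}

```text
clock: 13.1
tcp_pos: [0.6572, -0.0058, 0.2282]
tool_rot: [-0.899, 3.01, 0.0]
contact_force: [0.5, 1.1, 1.8]
opening: 0.338
finger_force: 79.6
```

Call:
{"fn": "apply_moves", "kwargs": {"increments": [[[255,0,0,-0.03,0],[255,0,0,-0.03,0],[255,0,0,-0.03,0],[255,0,0,-0.03,0],[255,0,0,-0.03,0],[255,0,0,-0.03,0],[255,0,0,-0.03,0],[255,0,0,0,0]]]}}

```text
clock: 13.9
tcp_pos: [0.6571, -0.0058, 0.23]
tool_rot: [0.899, -3.01, -0.0]
contact_force: [5.0, 1.1, -13.2]
opening: 0.335
finger_force: 79.7
```

Call:
{"fn": "apply_moves", "kwargs": {"increments": [[[255,0,0,0.03,0],[255,0,0,0,0],[255,0,0,0,0],[255,0,0,0,0],[255,0,0,0,0],[255,0,0,0,0],[255,0,0,0,0],[255,0,0,0,0]]]}}

```text
clock: 14.7
tcp_pos: [0.6571, -0.0058, 0.2301]
tool_rot: [0.899, -3.01, -0.0]
contact_force: [4.7, 2.1, -14.0]
opening: 0.337
finger_force: 79.8
```

Call:
{"fn": "apply_moves", "kwargs": {"increments": [[[255,0,0,0.05,0],[255,0,0,0,0],[255,0,0,0,0],[255,0,0,0,0],[255,0,0,0,0],[255,0,0,0,0],[255,0,0,0,0],[255,0,0,0,0]]]}}

```text
clock: 15.5
tcp_pos: [0.6571, -0.0058, 0.2298]
tool_rot: [-0.899, 3.01, -0.0]
contact_force: [4.5, 2.0, -11.1]
opening: 0.337
finger_force: 79.8
```

Call:
{"fn": "apply_moves", "kwargs": {"increments": [[[255,0,0,0,0],[255,0,0,0,0],[255,0,0,0,0],[255,0,0,0,0],[255,0,0,0,0],[255,0,0,0,0],[255,0,0,0,0],[255,0,0,0,0]]]}}

```text
clock: 16.3
tcp_pos: [0.6571, -0.0058, 0.2297]
tool_rot: [-0.899, 3.01, 0.0]
contact_force: [4.2, 1.4, -10.6]
opening: 0.337
finger_force: 79.8
```

Call:
{"fn": "apply_moves", "kwargs": {"increments": [[[255,0,0,0,0],[255,0,0,0.03,0],[255,0,0,0.05,0],[255,0,0,0.05,0],[255,0,0,0.05,0],[255,0,0,0.05,0],[255,0,0,0,0],[255,0,0,0,0]]]}}

```text
clock: 17.1
tcp_pos: [0.6571, -0.0058, 0.2279]
tool_rot: [-0.899, 3.01, -0.0]
contact_force: [-0.9, 2.2, 4.0]
opening: 0.339
finger_force: 81.3
```

Held at about -11 N for over 1.5 s, and now unloaded with a slight downward push. Releasing.

Call:
{"fn": "apply_moves", "kwargs": {"increments": [[[140,0,0,0,0],[120,0,0,0,0],[90,0,0,0,0],[50,0,0,0,0],[0,0,0,0,0],[0,0,0,0,0],[0,0,0,0,0],[0,0,0,0,0]]], "newtons": 20}}

```text
clock: 17.9
tcp_pos: [0.6571, -0.0058, 0.2274]
tool_rot: [-0.899, 3.01, -0.0]
contact_force: [0.5, 0.8, -0.8]
opening: 0.998
finger_force: 0.0
```

Call:
{"fn": "apply_moves", "kwargs": {"increments": [[[0,0,0,0,0],[0,0,0,-1,0],[0,0,0,-2,0],[0,0,0,-2.5,0],[0,0,0,-2.5,0],[0,0,0,-2,0],[0,0,0,-1,0],[0,0,0,0,0]]]}}

```text
clock: 18.7
tcp_pos: [0.6574, -0.0059, 0.3392]
tool_rot: [-0.898, 3.008, -0.001]
contact_force: [0.1, 0.3, -0.5]
opening: 0.999
finger_force: 0.0
```

Run:
```python
from h import *
st=sense(); print(st['opening'],st['tcp_pos'],st['contact_force'])
castor(save('wrist','w5')); castor(save('side','s5'))
```

```text
0.9986102967823205 [ 0.65737511 -0.00588203  0.33920545] [ 0.06675633  0.27637136 -0.48068114]
dz 0.005 n 1198 top 0.0977 box c [657.1  -5.7] size [24.2 19.7] long deg 32.6 pca 36.3
dz 0.008 n 1556 top 0.0977 box c [657.3  -5.6] size [30.  19.8] long deg 32.9 pca 31.5
dz 0.012 n 2120 top 0.0977 box c [657.4  -5.6] size [35.7 30. ] long deg 32.4 pca 31.3
dz 0.005 n 50 top 0.1011 box c [658.   -4.8] size [23.4 15. ] long deg 49.6 pca 72.9
dz 0.008 n 75 top 0.1011 box c [658.1  -6.2] size [25.2 17.3] long deg 49.2 pca 45.2
dz 0.012 n 112 top 0.1011 box c [656.2  -6.2] size [34.5 20.1] long deg 25.9 pca 26.1
```

View pics/w5.png

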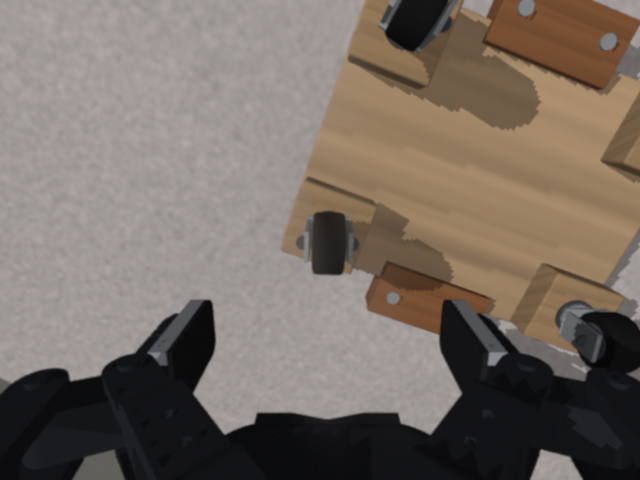

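The castor at (328,243) is released, and its top is now at 98 mm, the seated height. The fingers are clear, so I'll hand in.

```bash
python3 -c "
from workcell import *
print(job_done())"
```

```text
the job is handed in; nothing more can be done
None
```

I pressed the proud castor fully home with about 22 N, held an upward pull of about 11 N for over a second (it briefly read 14 N first), then let it go seated with its wheel top at 98 mm, touching nothing else; the job is handed in.

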